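# Move the water filter cartridge to the flushing stand

### The job

Take the snapped-in filter cartridge out of the white water filter unit by pinching its two sprung tabs together and drawing it straight up. Then put it into the cup of the flushing stand and press it home against the sprung seal until both tabs have snapped out under the cup's lip, and let go. The plastic is thin: never push or pull hard on the unit or the stand (keep below about 40 N), and leave the other things where they are.

Things in the scene. Friction and masses are not known exactly. Their poses are not given: they have to be found in the camera images.
- cartridge_grip (a point): Filter cartridge, 0.2 kg: white block 52 (x) x 42 (y) mm with a grey sprung tab plate at +y and at -y. Point on its axis, half-way up the plates; z up, y from tab to tab. Each plate is 26 mm wide (x), from 17 mm below to 17 mm above this point; outer faces 58 mm apart at rest, 46 mm fully pinched. Between the plates the block's top is 4 mm above this point.
- cartridge_foot (a point): Centre of the cartridge's underside, 82 mm below the grip point, same axes. On each tab a hook (flat top 45 mm above this point, bevelled below) reaches 25.5 mm from the axis at rest and catches under the lip of a well, whose opening is 54 (x) x 44 (y) mm. Goes in easily with the tabs pinched; with them free it must be forced past the lip (15 to 35 N).
- tab_left (a joint): How far the tab on the cartridge's +y side is pushed in, m: 0 at rest (sprung out), 0.006 fully in. Takes about 4 N to start and 9.5 N fully in. The hook comes free of the lip at 0.0035.
- tab_right (a joint): The same for the tab on the -y side.
- unit: Water filter unit, fixed: white rounded housing 130 x 130 x 91 mm, steel spout on its -x side. Origin under its centre on the well's axis, x and y along the well's sides, z up. The well's rim is 91 mm up. At the start the cartridge stands in it, aligned with it, grip point 112 mm above this origin, with 1 mm clearance each side and 2 mm play up to the lip.
- stand: Flushing stand, fixed: aluminium tray 140 x 120 mm with a square sleeve 46 mm high holding a grey cup. Origin under its centre on the well's axis. The cup's well (54 x 44 mm, mouth flared 3.5 mm each side) takes the cartridge with its x, y along the stand's (or half a turn round). The cup was set by hand to an unknown height: rim 83 to 95 mm above this origin.
- stand_sleeve (a point): Point on the well's axis, 46 mm above the stand's origin, level with the sleeve's top. At the cup's hard stop the cartridge's grip point is 58 to 70 mm above it (21 mm above the cup's rim). A sprung seal pushes back from 7 mm above the stop (3 N) down to the stop (8.6 N). The hooks catch within 2 mm of the stop; the spring then lifts the cartridge those 2 mm to the lip.
- pepper_mill: Brown wooden pepper mill, 58 mm wide, 150 mm high, origin under its centre; bystander.
- salt_shaker: Salt shaker, 44 mm wide, 90 mm high, origin under its centre; bystander.
- garlic: Garlic bulb, 60 mm, origin under its centre; bystander.
- steel_flask: Light flask with a wooden stopper, 67 mm wide, 216 mm high, origin under its centre; bystander.
- teaspoon: Steel teaspoon, 130 mm long, lying on the worktop, origin under its centre; bystander.
Mind the look-alikes: they are no part of the job. Leave any orange look-alike of the part that bears cartridge_grip alone.

How it is judged:
On the way, in this order (a step that is already met when the one before it is completed fails the run):
1. both tabs are pinched in while the cartridge is still in the unit (value of joint each of tab_left, tab_right above 0.003 m and z of cartridge_grip in the frame of unit below 0.12 m and horizontal distance between cartridge_grip and unit below 0.01 m), for 0.1 s.
2. the cartridge is lifted clear of the unit (height (world z) of cartridge_grip above 0.175 m), for 0.1 s.
At the end, for the whole second after the job is handed in: The cartridge stands upright in the stand's cup (within 5 mm of its axis, tilt under 4.5 deg), pushed down past the lip (grip point less than 118.5 mm above the stand's origin) with both tabs sprung out (less than 1 mm in), that is with both hooks caught under the lip (value of joint each of tab_left, tab_right below 0.001 m and horizontal distance between cartridge_grip and stand below 0.005 m and z of cartridge_grip in the frame of stand below 0.1185 m and angle between cartridge_grip's own z axis and vertical below 0.08 rad); the robot touches nothing.
It fails at once if the unit is pushed or pulled with more than 50 N (contact force between unit and anything else above 50 N).
It fails at once if the stand is pushed or pulled with more than 50 N (contact force between stand and anything else above 50 N).
It fails at once if a bystander is pushed away or knocked over (distance of any of pepper_mill, salt_shaker, garlic, steel_flask, teaspoon from where it was at the start of the episode above 0.03 m or angle between any of pepper_mill, salt_shaker, steel_flask's own z axis and vertical above 0.6 rad).
It also fails if it takes over 58 s, if anything falls off the work surface, if the arm or the gripper's body presses on something with over 40 N, if the wrist force passes 120 N, or if a joint passes its speed limit or range.

### The arm

A 7-joint arm with a two-finger parallel gripper is mounted at the origin on a cart in front of the work surface, level with it; the furniture and walls round the work are solid. World frame = base frame: x ahead of the robot, y to its left, z up, the work surface at z = 0. Lengths are in m, angles in rad, forces in N, time in s.
With the tool pointing down it reaches from about 0.4 to 0.9 m from the base axis. Payload 5.6 kg.
Tool frame: the origin (TCP) lies at the very end of the fingers, on their centre line; the grasp point (between the pads) lies 19 mm behind it; z points along the fingers, y is the direction in which the jaws open and shut (so a half turn about z gives the same grasp; the last joint's range is limited). The gripper opens to 92 mm and grips with 3 to 60 N. Pads are 20 mm wide; open, the fingers measure 128 mm over their backs; the gripper's body (75 mm by 189 mm) begins 69 mm behind the grasp point.
Start: joints at [1.165, 0.468, -0.012, 1.603, 0.006, 1.071, -0.056], TCP at [0.231, -0.608, 0.19] pointing down, gripper open.
Joint ranges: [-2.53, 2.53], [-0.31, 2.02], [-1.57, 1.55], [0.28, 2.44], [-1.29, 4.43], [0.15, 1.84], [-2.92, 2.92]. Speed limits (rad/s): [2.57, 2.57, 3.14, 3.14, 3.14, 3.14, 3.14].

### API

Orientations are given as a rotation vector (axis times angle).
In Python, from station import env, capture, camera_params gives the robot as it stands. The module is installed in compiled form; this text tells all that it offers.
- The arm moves only by the shell command python3 -m handwheel 'ROWS' [FORCE]. ROWS is JSON, a list of rows, each a list of 3 entries, a list of its own where there are three numbers: the closure, from 0 (fully open) to 1 (shut), then the shift along the tool's x, y, z in m, then the turn, a rotation vector about the tool's x, y, z in degrees. In form: [[grip, [tx, ty, tz], [ax, ay, az]], ...]. A call has 1 to 20 rows; each row is the pose to reach, as a shift and turn from the pose commanded when the call began, along the tool's axes at that moment; what a row does not reach only later rows make up. A row lasts 1/10 s, in which the tool goes at most 50 mm and 8.59 degrees, less where a joint would pass 70% of its speed; a pose out of reach is approached as far as the arm can. A call with a gripper value outside its range is refused whole. The fingers move at their own pace and stop on an object; FORCE is the grip in N (left out, the last holds). Time passes only in rows, so rows that repeat a pose let the fingers close. It gives the time, the measured TCP pose, the force and the opening at its end, in the units of the state.
- env.observe(): the state, without advancing time (a new reading comes with each control period).
- capture(name): name is "scene" or "top" or "wrist"; returns the picture (384x512x3 uint8, blue, green, red); there is no depth.
- camera_params(name): a dict with "vertical_fov" (degrees; the focal length in pixels is half the picture's height over the tangent of half this angle, whatever the lens; pixels are square), "cx", "cy" (the principal point, pixels), "dist" ([k1, k2, p1, p2, k3] as OpenCV has them; the pictures are not rectified), "extrinsics" (4x4, takes a point from world to camera coordinates). Camera axes: x right, y down, z forward; pixel columns grow to the right and rows downward; lengths in m; the calibration is good to about 2 mm. A picture is of the moment at which its call begins: read the wrist's pose just before it. camera_params takes no time and is no camera call; for the wrist camera it gives the pose at the moment of the call.
- env.sign_off(): hands the job in, once; it reports no verdict.
The state is a dict: "time": time; "joint_positions": joint angles; "joint_velocities": joint speeds; "joint_torque": joint torques, N m; "eef_pos": TCP position; "tool_rot": TCP orientation; "ft_force": force on the tool from outside, world axes, zero at the start; "torque": the same for the moment, N m; "gripper_width": finger opening in m.
Only numpy, scipy, OpenCV 4.12 (cv2) and the standard library are available. Lean on these libraries where they do the work, as an engineer would, in place of code of your own. Each camera call takes 0.05 s, during which the arm holds its last target.

## Working session

There is one attempt and no reset: what is moved stays moved. The work goes in short steps, Python scripts to look and compute and a shell command to move; the robot and the scene stay as the last step left them, time stands still between calls to the robot, and variables do not carry over. Pictures are saved under pics/ and viewed, and the job is handed in when it is done.

```bash
mkdir -p pics; ls
python3 - <<'E'
from station import env,capture,camera_params
import cv2,numpy as np
np.set_printoptions(precision=4,suppress=True)
o=env.observe();print(o)
for n in ["scene","top","wrist"]:
    p=camera_params(n);im=capture(n);cv2.imwrite(f"pics/{n}0.png",im);print(n,p)
E
```

```text
pics
{'time': 0.0, 'joint_positions': array([ 1.165 ,  0.4684, -0.0116,  1.6036,  0.006 ,  1.0714, -0.0563]), 'joint_velocities': array([ 0.0005, -0.0024,  0.0024,  0.0005, -0.0019, -0.    ,  0.0022]), 'joint_torque': array([ -0.0009, -52.0579,  -0.0125, -24.3754,  -0.0566,   0.0171,
         0.0002]), 'eef_pos': array([ 0.2304, -0.6071,  0.1887]), 'tool_rot': array([-3.0884, -0.5663,  0.0007]), 'ft_force': array([ 0.104 ,  0.3071, -0.1112]), 'torque': array([ 0.0625, -0.0053,  0.0252]), 'gripper_width': 0.0914705116710676}
scene {'vertical_fov': 54.465882928023156, 'cx': 259.0869073159098, 'cy': 192.67831750130895, 'dist': array([-0.0901,  0.    ,  0.    ,  0.    ,  0.    ]), 'extrinsics': array([[-0.6002, -0.7998, -0.0078,  0.2698],
       [-0.6094,  0.4636, -0.6432,  0.4208],
       [ 0.518 , -0.3812, -0.7657,  0.6808],
       [ 0.    ,  0.    ,  0.    ,  1.    ]])}
top {'vertical_fov': 48.3121723026793, 'cx': 258.15041810698597, 'cy': 184.6778111630435, 'dist': array([-0.1173,  0.    ,  0.    ,  0.    ,  0.    ]), 'extrinsics': array([[-0.0069, -1.    , -0.006 , -0.0692],
       [-0.998 ,  0.0073, -0.0631,  0.5697],
       [ 0.0631,  0.0055, -0.998 ,  1.0254],
       [ 0.    ,  0.    ,  0.    ,  1.    ]])}
wrist {'vertical_fov': 63.31850640899597, 'cx': 253.8571503045888, 'cy': 195.67927107212572, 'dist': array([-0.0253,  0.    ,  0.    ,  0.    ,  0.    ]), 'extrinsics': array([[ 0.3549, -0.9349, -0.002 , -0.6495],
       [-0.8993, -0.342 ,  0.2726, -0.0328],
       [-0.2556, -0.0949, -0.9621,  0.3921],
       [ 0.    ,  0.    ,  0.    ,  1.    ]])}
```

View pics/scene0.png

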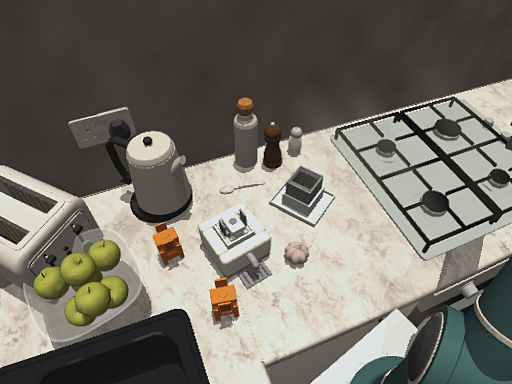

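View pics/top0.png

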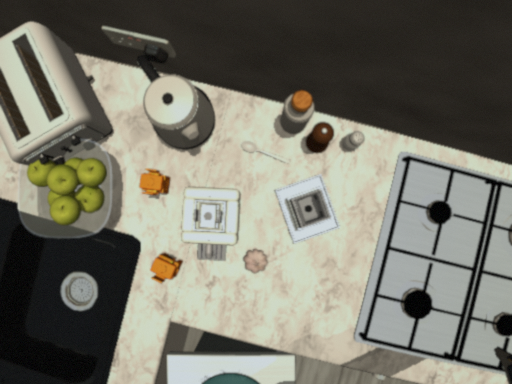

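View pics/wrist0.png

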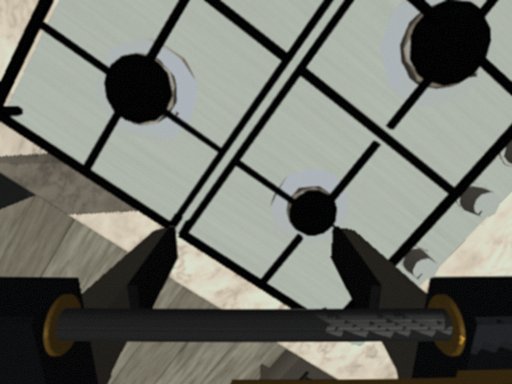

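The scene shows the white unit with the cartridge at top-view (211,216), with its spout at (211,252). The stand is at (307,209). The orange look-alikes are at (154,182) and (165,266), and the bystanders are the garlic (256,260), spoon (265,152), flask (298,110), mill (320,136) and salt (355,140). The kettle is at (180,110). I'll check the choice in close crops.

Run:
```python
import cv2,numpy as np
t=cv2.imread("pics/top0.png");s=cv2.imread("pics/scene0.png")
a=cv2.resize(t[170:270,165:265],None,fx=4,fy=4,interpolation=cv2.INTER_CUBIC)
b=cv2.resize(t[160:260,260:360],None,fx=4,fy=4,interpolation=cv2.INTER_CUBIC)
cv2.imwrite("pics/topc.png",np.hstack([a,b]))
a=cv2.resize(s[190:290,185:285],None,fx=4,fy=4,interpolation=cv2.INTER_CUBIC)
b=cv2.resize(s[150:250,250:350],None,fx=4,fy=4,interpolation=cv2.INTER_CUBIC)
cv2.imwrite("pics/scenec.png",np.hstack([a,b]))
```

```text
(no output)
```

View pics/topc.png

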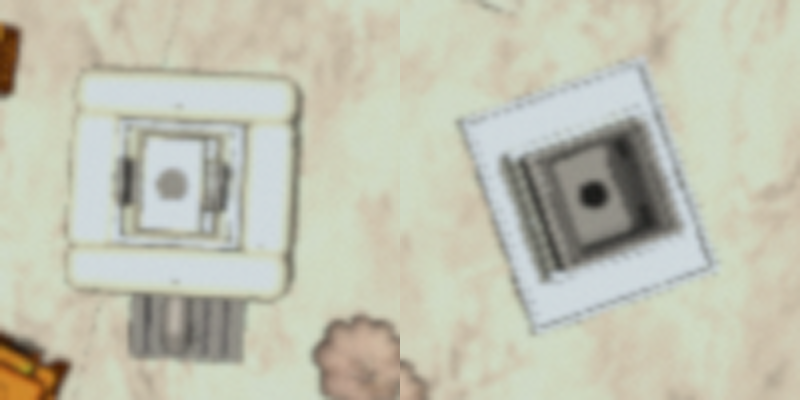

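View pics/scenec.png

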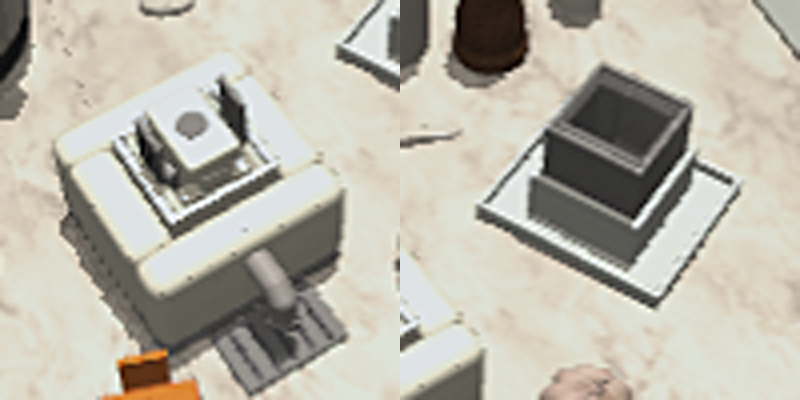

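The choice is confirmed: the white block with dark plates sits in the white unit, with the tabs left and right in the top view, so tab-to-tab is about world y. Next I'll triangulate.

```bash
cat > h.py <<'E'
import cv2,numpy as np
from station import env,capture,camera_params
np.set_printoptions(precision=4,suppress=True)
def K(p):
    f=192/np.tan(np.radians(p['vertical_fov'])/2)
    return np.array([[f,0,p['cx']],[0,f,p['cy']],[0,0,1.]])
def ray(p,uv):
    uv=np.array(uv,float).reshape(-1,1,2)
    n=cv2.undistortPoints(uv,K(p),np.array(p['dist'])).reshape(-1,2)
    E=np.array(p['extrinsics']);R=E[:3,:3];t=E[:3,3]
    return -R.T@t,np.c_[n,np.ones(len(n))]@R
def atz(p,uv,z):
    c,d=ray(p,uv);return c+d*((z-c[2])/d[:,2])[:,None]
def proj(p,X):
    E=np.array(p['extrinsics'])
    return cv2.projectPoints(np.array(X,float).reshape(-1,1,3),cv2.Rodrigues(E[:3,:3])[0],E[:3,3],K(p),np.array(p['dist']))[0].reshape(-1,2)
E
python3 - <<'E'
from h import *
t=camera_params("top");s=camera_params("scene")
C=lambda l,ox,oy:[((x+.5)/4-.5+ox,(y+.5)/4-.5+oy) for x,y in l]
T=C([(60,120),(243,62),(315,268),(135,330)],260,160)
q=atz(t,T,0.004);print("stand tray",q,q.mean(0),np.linalg.norm(np.diff(q,axis=0),axis=1))
T2=C([(80,208),(258,306),(342,182)],250,150) # scene tray left, bottom, right
print("scene tray",atz(s,T2,.006))
for z in (.083,.089,.095):
  # rim scene outer corners: left(147,127) top(203,65) right(292,103) bottom(240,172)
  q=atz(s,C([(147,127),(203,65),(292,103),(240,172)],250,150),z);print("rim",z,q.mean(0),np.linalg.norm(np.diff(q,axis=0),axis=1))
U=C([(125,182),(221,186)],165,170);q=atz(t,U,.129);print("plates",q,q.mean(0),q[0]-q[1])
q=atz(t,C([(120,120),(243,123),(237,247),(112,243)],165,170),.091);print("well",q,q.mean(0))
q=atz(t,C([(78,70),(300,78),(292,298),(70,290)],165,170),.08);print("house",q,q.mean(0))
print("block",atz(s,C([(190,124)],185,190),.116),atz(t,C([(172,184)],165,170),.116))
E
```

```text
stand tray [[ 0.5576 -0.1137  0.004 ]
 [ 0.5927 -0.2275  0.004 ]
 [ 0.4651 -0.2701  0.004 ]
 [ 0.4282 -0.1586  0.004 ]] [ 0.5109 -0.1925  0.004 ] [0.119  0.1345 0.1174]
scene tray [[ 0.5563 -0.1159  0.006 ]
 [ 0.4235 -0.1573  0.006 ]
 [ 0.4653 -0.2732  0.006 ]]
rim 0.083 [ 0.5135 -0.1957  0.083 ] [0.0677 0.0652 0.07  ]
rim 0.089 [ 0.5097 -0.1917  0.089 ] [0.0671 0.0647 0.0694]
rim 0.095 [ 0.5059 -0.1877  0.095 ] [0.0666 0.0641 0.0688]
plates [[0.4968 0.0621 0.129 ]
 [0.4944 0.0097 0.129 ]] [0.4956 0.0359 0.129 ] [0.0024 0.0524 0.    ]
well [[0.5317 0.0707 0.091 ]
 [0.5296 0.0008 0.091 ]
 [0.4596 0.0044 0.091 ]
 [0.4621 0.0752 0.091 ]] [0.4958 0.0378 0.091 ]
house [[ 0.5609  0.0968  0.08  ]
 [ 0.5554 -0.0311  0.08  ]
 [ 0.43   -0.0259  0.08  ]
 [ 0.4349  0.1012  0.08  ]] [0.4953 0.0352 0.08  ]
block [[0.4957 0.0396 0.116 ]] [[0.4955 0.038  0.116 ]]
```

```bash
cat > g.py <<'E'
from h import *
from scipy.spatial.transform import Rotation as R
def togo(xyz,yaw,pos=None,rot=None):
    "shift/turn in tool axes to put TCP at xyz, tool x at yaw deg, pointing down"
    o=env.observe();pos=o['eef_pos'] if pos is None else pos;rot=o['tool_rot'] if rot is None else rot
    A=R.from_rotvec(rot);B=R.from_euler('z',yaw,degrees=True)*R.from_euler('x',180,degrees=True)
    print("pos",o['eef_pos'],"t",o['time'],"w",o['gripper_width'],"F",o['ft_force'],"yaw",A.as_euler('ZYX',degrees=True))
    print("shift",A.inv().apply(np.array(xyz)-pos),"turn",(A.inv()*B).as_rotvec(degrees=True))
E
python3 -c "
from g import *
togo([.4955,.037,.19],-2.3)"
```

```text
pos [ 0.2304 -0.6073  0.189 ] t 0.15 w 0.09184907805816066 F [ 0.4159  0.6709 -0.2367] yaw [  20.7818    0.007  -179.9233]
shift [ 0.4764 -0.5083 -0.0004] turn [-0.0742  0.0223 23.0818]
```

```bash
python3 -m handwheel '[[0,[0.477,-0.508,0],[0,0,23]],[0,[0.477,-0.508,0],[0,0,23]],[0,[0.477,-0.508,0],[0,0,23]],[0,[0.477,-0.508,0],[0,0,23]],[0,[0.477,-0.508,0],[0,0,23]],[0,[0.477,-0.508,0],[0,0,23]],[0,[0.477,-0.508,0],[0,0,23]],[0,[0.477,-0.508,0],[0,0,23]],[0,[0.477,-0.508,0],[0,0,23]],[0,[0.477,-0.508,0],[0,0,23]],[0,[0.477,-0.508,0],[0,0,23]],[0,[0.477,-0.508,0],[0,0,23]],[0,[0.477,-0.508,0],[0,0,23]],[0,[0.477,-0.508,0],[0,0,23]],[0,[0.477,-0.508,0],[0,0,23]],[0,[0.477,-0.508,0],[0,0,23]],[0,[0.477,-0.508,0],[0,0,23]],[0,[0.477,-0.508,0],[0,0,23]]]' 20
python3 - <<'E'
from g import *
togo([.4955,.037,.19],-2.3)
p=camera_params("wrist")
cv2.imwrite("pics/w1.png",capture("wrist"));np.save("w1.npy",p,allow_pickle=True)
print(p['extrinsics'])
E
```

```text
time: 1.95
eef_pos: [0.496, 0.0347, 0.1896]
tool_rot: [3.14, -0.065, -0.001]
ft_force: [-0.3, 0.4, -0.4]
gripper_width: 0.092
pos [0.496  0.0347 0.1896] t 1.95 w 0.09197580167111574 F [-0.2912  0.3518 -0.4319] yaw [ -2.3783   0.023  179.9564]
shift [-0.0005 -0.0023 -0.0004] turn [ 0.0436  0.023  -0.0783]
[[-0.0413 -0.9991  0.0006  0.0542]
 [-0.9612  0.04    0.273   0.443 ]
 [-0.2728  0.0107 -0.962   0.5265]
 [ 0.      0.      0.      1.    ]]
```

View pics/w1.png

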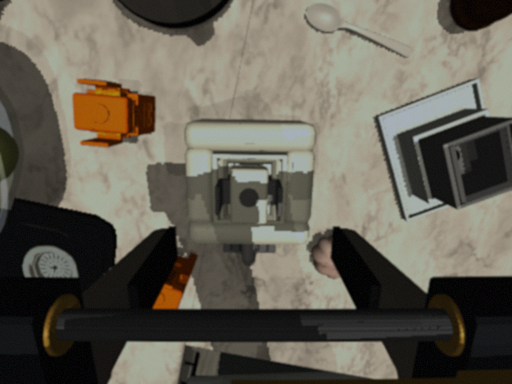

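Run:
```python
from h import *
t=cv2.imread("pics/w1.png")
a=cv2.resize(t[110:260,170:330],None,fx=5,fy=5,interpolation=cv2.INTER_CUBIC)
cv2.imwrite("pics/w1c.png",np.clip(a[:600]*1.5,0,255))
cv2.imwrite("pics/w1d.png",cv2.resize(t[70:230,360:512],None,fx=3.7,fy=3.7,interpolation=cv2.INTER_CUBIC))
```

```text
[ WARN:0@0.555] global loadsave.cpp:1063 imwrite_ Unsupported depth image for selected encoder is fallbacked to CV_8U.
```

View pics/w1c.png

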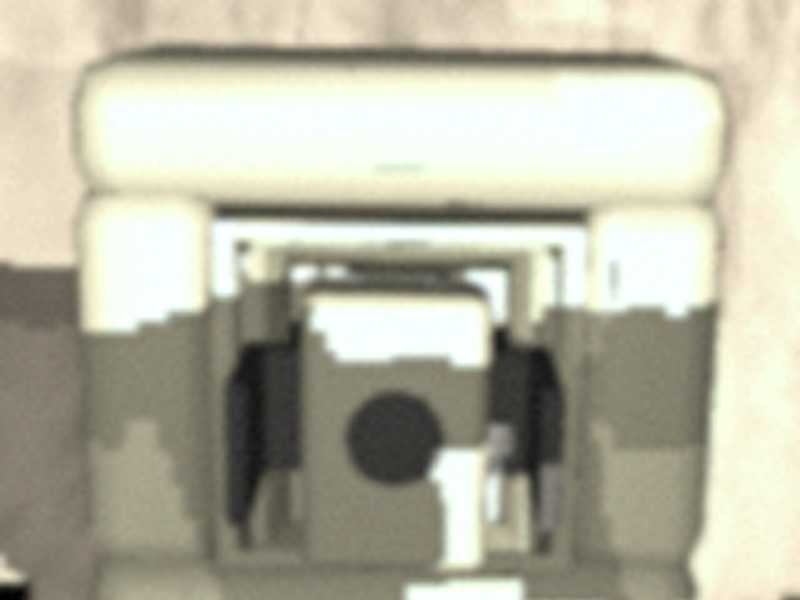

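View pics/w1d.png

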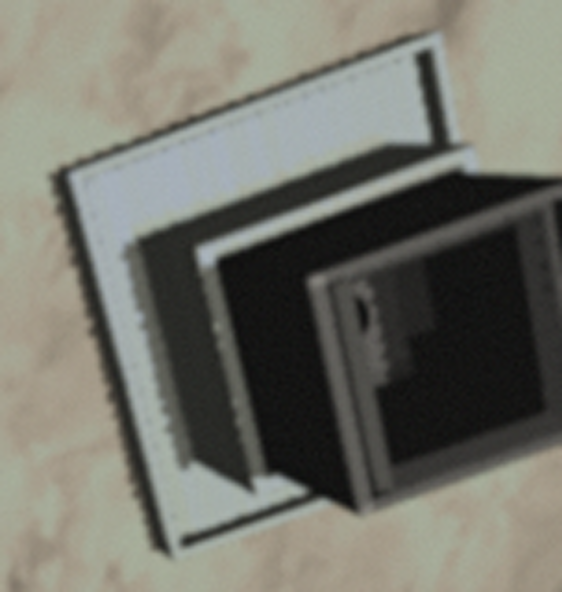

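Run:
```python
from h import *
p=np.load("w1.npy",allow_pickle=True).item()
C=lambda l,s,ox,oy:[((x+.5)/s-.5+ox,(y+.5)/s-.5+oy) for x,y in l]
print("disc",atz(p,C([(394,438)],5,170,110),.116))
q=atz(p,C([(229,400),(560,400)],5,170,110),.129);print("plates outer",q,q.mean(0))
q=atz(p,C([(303,295),(490,295)],5,170,110),.116);print("block edge far",q,q.mean(0))
q=atz(p,C([(212,215),(590,215)],5,170,110),.091);print("frame far",q,q.mean(0))
q=atz(p,C([(100,60),(710,60)],5,170,110),.08);print("house far",q,q.mean(0))
q=atz(p,C([(65,172),(438,38),(172,552)],3.7,360,70),.006);print("tray",q)
for z in (.083,.089,.095): print("rim L corners",z,atz(p,C([(312,278),(365,510)],3.7,360,70),z))
```

```text
disc [[0.494  0.0388 0.116 ]]
plates outer [[0.5056 0.0662 0.129 ]
 [0.5033 0.0098 0.129 ]] [0.5045 0.038  0.129 ]
block edge far [[0.5208 0.0535 0.116 ]
 [0.5194 0.0207 0.116 ]] [0.5201 0.0371 0.116 ]
frame far [[0.5321 0.0719 0.091 ]
 [0.5292 0.0004 0.091 ]] [0.5306 0.0362 0.091 ]
house far [[ 0.5612  0.0926  0.08  ]
 [ 0.5564 -0.0241  0.08  ]] [0.5588 0.0343 0.08  ]
tray [[ 0.5561 -0.1154  0.006 ]
 [ 0.5932 -0.2316  0.006 ]
 [ 0.4245 -0.1619  0.006 ]]
rim L corners 0.083 [[ 0.5297 -0.1532  0.083 ]
 [ 0.4644 -0.1763  0.083 ]]
rim L corners 0.089 [[ 0.5305 -0.1495  0.089 ]
 [ 0.4666 -0.1722  0.089 ]]
rim L corners 0.095 [[ 0.5314 -0.1459  0.095 ]
 [ 0.4687 -0.1681  0.095 ]]
```

```bash
python3 -m handwheel '[[0,[-0.001,-0.003,0.03],[0,0,0]],[0,[-0.001,-0.003,0.06],[0,0,0]],[0,[-0.001,-0.003,0.08],[0,0,0]],[0,[-0.001,-0.003,0.092],[0,0,0]],[0,[-0.001,-0.003,0.092],[0,0,0]],[0,[-0.001,-0.003,0.092],[0,0,0]]]' 20
python3 - <<'E'
from g import *
togo([.495,.0378,.097],-2.4)
cv2.imwrite("pics/w2.png",capture("wrist"))
a=capture("scene")
cv2.imwrite("pics/s2.png",cv2.resize(a[150:300,150:310],None,fx=4,fy=4,interpolation=cv2.INTER_CUBIC))
E
```

```text
time: 2.6
eef_pos: [0.496, 0.0392, 0.0983]
tool_rot: [3.141, -0.062, 0.001]
ft_force: [-0.9, -0.0, -0.6]
gripper_width: 0.0919
pos [0.496  0.0392 0.0983] t 2.6 w 0.09187412413797809 F [-0.9231 -0.0076 -0.6209] yaw [ -2.2548  -0.0486 179.9995]
shift [-0.0009  0.0015  0.0013] turn [ 0.0004 -0.0486  0.1452]
```

View pics/w2.png

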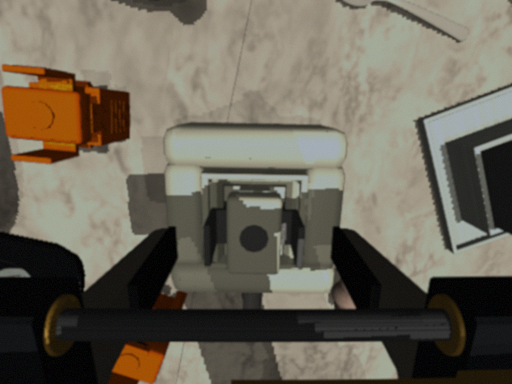

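View pics/s2.png

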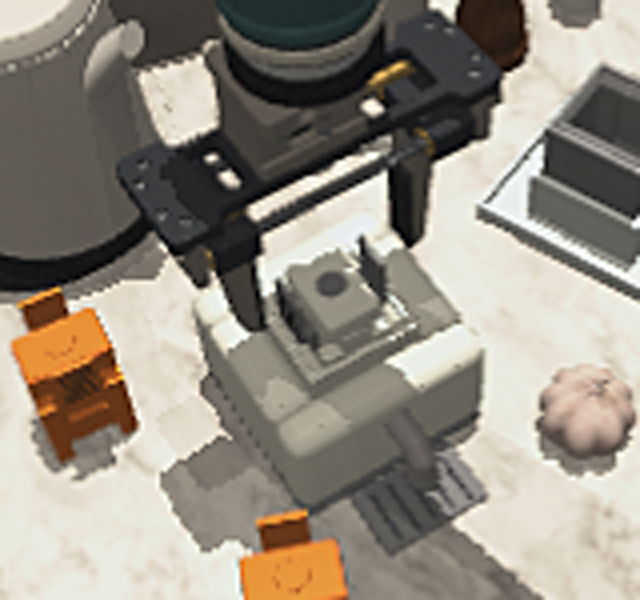

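Run:
```python
from g import *
p=camera_params("scene");o=env.observe();c=o['eef_pos'];A=R.from_rotvec(o['tool_rot'])
for n,v in dict(Ltip=[0,-.055,0],Rtip=[0,.055,0]).items():
    u=proj(p,c+A.apply(v))[0];print(n,(u-[150,150])*4)
x=np.array([.495,.0378])
for n,v in dict(Lpl=[0.001,.029,.129],Rpl=[-.001,-.029,.129],disc=[0,0,.116]).items():
    print(n,(proj(p,[x[0]+v[0],x[1]+v[1],v[2]])[0]-[150,150])*4)
w=camera_params("wrist")
for v in ([0,-.046,0],[0,.046,0]): print(proj(w,c+A.apply(v)))
print(atz(w,[(254,237)],.116))
```

```text
Ltip [246.1306 345.4962]
Rtip [410.0847 254.7501]
Lpl [285.4845 292.6161]
Rpl [374.1846 243.7907]
disc [331.8229 281.6916]
[[184.1458 224.4782]]
[[320.8922 224.5041]]
[[0.4947 0.0385 0.116 ]]
```

```bash
python3 -m handwheel '[[0,[-0.001,0.001,0],[0,0,0]],[0.3,[-0.001,0.001,0],[0,0,0]],[0.4,[-0.001,0.001,0],[0,0,0]],[0.4,[-0.001,0.001,0],[0,0,0]],[0.4,[-0.001,0.001,0],[0,0,0]]]' 22
python3 -m handwheel '[[0.5,[0,0,0],[0,0,0]],[0.55,[0,0,0],[0,0,0]],[0.55,[0,0,0],[0,0,0]],[0.55,[0,0,0],[0,0,0]]]' 22
```

```text
time: 3.2
eef_pos: [0.4945, 0.0386, 0.0977]
tool_rot: [3.141, -0.061, 0.0]
ft_force: [0.3, -0.9, 0.1]
gripper_width: 0.0621
time: 3.6
eef_pos: [0.4946, 0.0386, 0.098]
tool_rot: [3.141, -0.061, 0.001]
ft_force: [-0.6, 0.1, 5.5]
gripper_width: 0.0431
```

Run:
```python
from g import *
print(env.observe())
w=capture("wrist");a=capture("scene")
cv2.imwrite("pics/s3.png",np.hstack([cv2.resize(a[200:280,200:280],None,fx=5,fy=5,interpolation=cv2.INTER_CUBIC),cv2.resize(w[150:310,170:330],(400,400),interpolation=cv2.INTER_CUBIC)]))
```

```text
{'time': 3.6, 'joint_positions': array([ 0.1512,  0.366 , -0.352 ,  2.0331,  0.1783,  0.7708, -1.9174]), 'joint_velocities': array([ 0.0003, -0.002 , -0.0028,  0.0004, -0.0008, -0.0015, -0.0013]), 'joint_torque': array([  0.0236, -37.3138,  -2.7027, -18.323 ,   0.0654,  -0.465 ,
         0.0509]), 'eef_pos': array([0.4946, 0.0386, 0.098 ]), 'tool_rot': array([ 3.1409, -0.0609,  0.0005]), 'ft_force': array([-0.6398,  0.0789,  5.5473]), 'torque': array([-0.0575,  0.2863, -0.0523]), 'gripper_width': 0.043145488611391836}
```

View pics/s3.png

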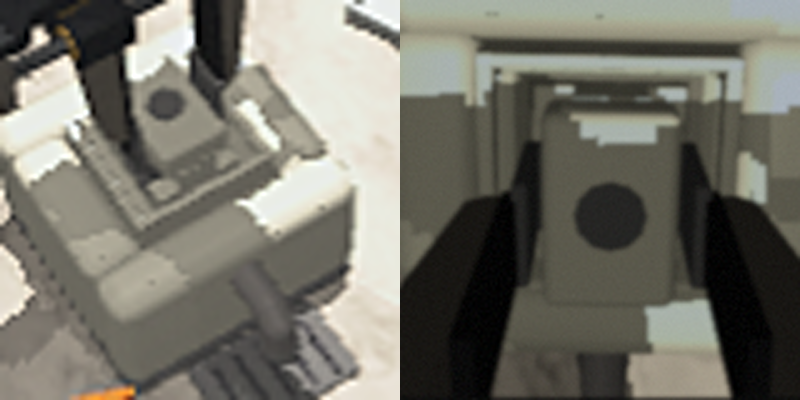

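```bash
python3 -m handwheel '[[0.55,[0,0,-0.003],[0,0,0]],[0.55,[0,0,-0.006],[0,0,0]],[0.55,[0,0,-0.01],[0,0,0]],[0.55,[0,0,-0.01],[0,0,0]]]' 28
```

```text
time: 4.1
eef_pos: [0.4947, 0.0386, 0.108]
tool_rot: [-3.141, 0.061, -0.001]
ft_force: [-0.4, 0.0, -2.4]
gripper_width: 0.0418
```

```bash
python3 -m handwheel '[[0.55,[0,0,-0.015],[0,0,0]],[0.55,[0,0,-0.03],[0,0,0]],[0.55,[0,0,-0.045],[0,0,0]],[0.55,[0,0,-0.06],[0,0,0]],[0.55,[0,0,-0.08],[0,0,0]],[0.55,[0,0,-0.1],[0,0,0]],[0.55,[0,0,-0.1],[0,0,0]],[0.55,[0,0,-0.1],[0,0,0]]]' 28
python3 - <<'E'
from g import *
togo([.511,-.1925,.208],18.3)
w=capture("wrist");a=capture("scene")
cv2.imwrite("pics/s4.png",np.hstack([cv2.resize(a[120:280,190:350],(400,400),interpolation=cv2.INTER_CUBIC),cv2.resize(w[150:310,170:330],(400,400),interpolation=cv2.INTER_CUBIC)]))
E
```

```text
time: 4.9
eef_pos: [0.4942, 0.0385, 0.2072]
tool_rot: [3.141, -0.061, 0.0]
ft_force: [0.1, -0.5, -3.1]
gripper_width: 0.0419
pos [0.4942 0.0385 0.2072] t 4.9 w 0.041923451511907434 F [ 0.0943 -0.504  -3.0855] yaw [ -2.2209  -0.0009 179.9869]
shift [ 0.0257  0.2301 -0.0007] turn [  0.0131   0.0014 -20.5209]
```

View pics/s4.png

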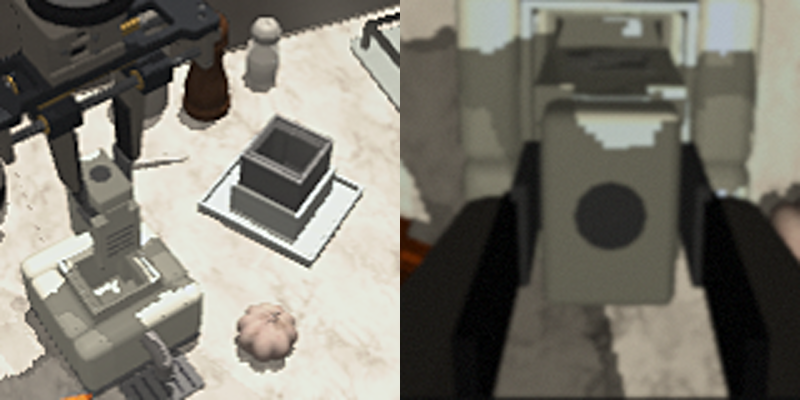

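```bash
python3 -c "
from g import *
togo([.425,-.223,.208],18.5)
w=camera_params('wrist');print(atz(w,[(254.4,236)],.2255),np.load('w1.npy',allow_pickle=True).item()['cx'])"
```

```text
pos [0.4935 0.0384 0.2064] t 5.0 w 0.042355644555440115 F [-1.0379 -0.6664 -1.8166] yaw [ -2.219    0.1276 179.9825]
shift [-0.0583  0.2638 -0.0014] turn [ -0.0057   0.1294 -20.719 ]
[[0.4934 0.0371 0.2255]] 253.8571503045888
```

```bash
python3 -m handwheel '[[0.55,[-0.02,0.04,0],[0,0,-4]],[0.55,[-0.03,0.08,0],[0,0,-8]],[0.55,[-0.04,0.12,0],[0,0,-12]],[0.55,[-0.05,0.16,0],[0,0,-16]],[0.55,[-0.058,0.2,0],[0,0,-20.7]],[0.55,[-0.058,0.235,0],[0,0,-20.7]],[0.55,[-0.058,0.264,0],[0,0,-20.7]],[0.55,[-0.058,0.264,0],[0,0,-20.7]],[0.55,[-0.058,0.264,0],[0,0,-20.7]],[0.55,[-0.058,0.264,0],[0,0,-20.7]]]' 28
python3 - <<'E'
from g import *
togo([.511,-.194,.208],18.5)
p=camera_params("wrist");w=capture("wrist");cv2.imwrite("pics/w5.png",w);np.save("w5.npy",p,allow_pickle=True)
s=capture("scene");t=capture("top")
cv2.imwrite("pics/s5.png",np.hstack([cv2.resize(s[120:280,220:380],(400,400),interpolation=cv2.INTER_CUBIC),cv2.resize(t[160:260,260:360],(400,400),interpolation=cv2.INTER_CUBIC)]))
E
```

```text
time: 6.0
eef_pos: [0.4261, -0.2215, 0.2069]
tool_rot: [-3.099, -0.507, 0.002]
ft_force: [-0.2, 0.0, -2.3]
gripper_width: 0.0422
pos [ 0.4261 -0.2215  0.2069] t 6.0 w 0.042180451779452635 F [-0.1989  0.0306 -2.2992] yaw [  18.5876    0.0453 -179.9166]
shift [ 0.0892  0.001  -0.0011] turn [-0.0834  0.0454  0.0876]
```

View pics/w5.png

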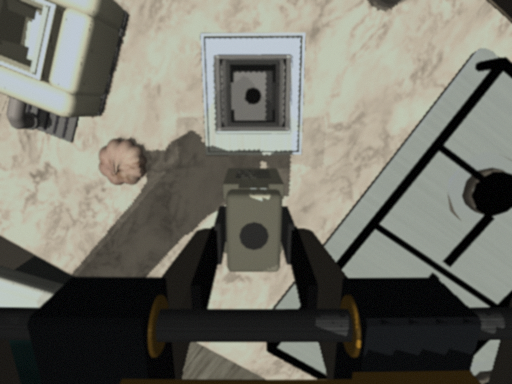

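View pics/s5.png

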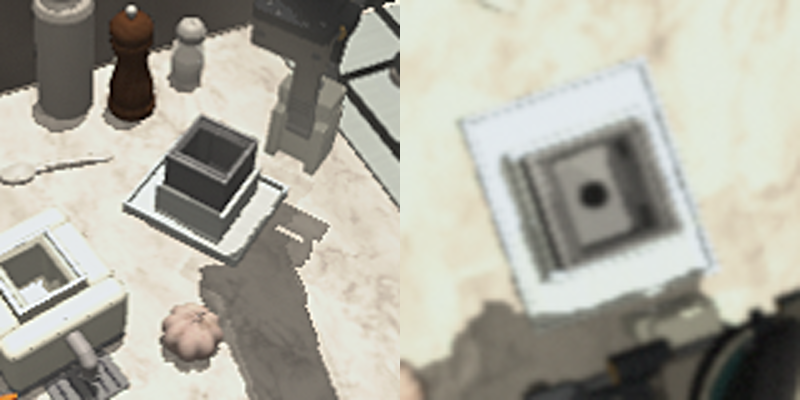

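Run:
```python
from h import *
t=cv2.imread("pics/w5.png")
cv2.imwrite("pics/w5c.png",cv2.resize(t[25:160,190:320],None,fx=4.4,fy=4.4,interpolation=cv2.INTER_CUBIC))
```

```text
(no output)
```

View pics/w5c.png

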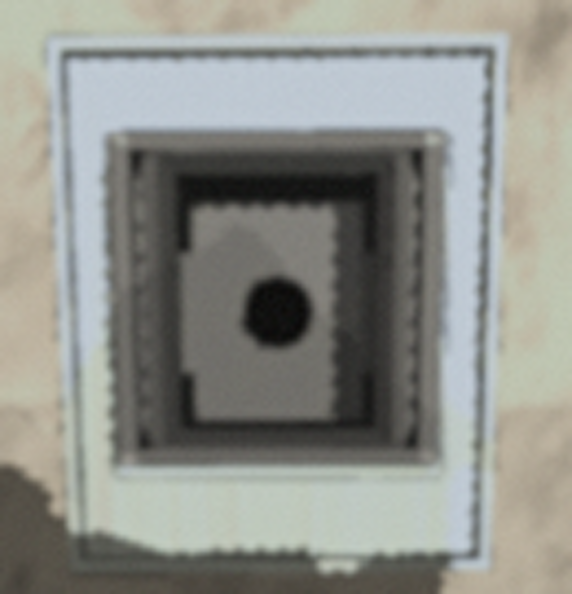

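Run:
```python
from g import *
p=np.load("w5.npy",allow_pickle=True).item();s=camera_params("scene");t=camera_params("top")
C=lambda l,k,ox,oy:[((x+.5)/k-.5+ox,(y+.5)/k-.5+oy) for x,y in l]
rim=C([(110,132),(444,132),(438,466),(116,466)],4.4,190,25)
tray=C([(48,38),(507,36),(490,570),(75,570)],4.4,190,25)
q=atz(p,tray,.006);print("tray",q[:,:2],q.mean(0),np.linalg.norm(np.diff(q,axis=0),axis=1))
e=[q[1]-q[0],q[2]-q[3]];print([np.degrees(np.arctan2(v[0],-v[1])) for v in e],[np.degrees(np.arctan2(*(q[i]-q[j])[[1,0]])) for i,j in((0,3),(1,2))])
for z in (.083,.089,.095):
  q=atz(p,rim,z);print("rim",z,q.mean(0),np.linalg.norm(np.diff(q,axis=0),axis=1),[np.degrees(np.arctan2(*(q[i]-q[j])[[1,0]])) for i,j in((0,3),(1,2))],np.degrees(np.arctan2(*(q[0]-q[1])[[0,1]])))
print("disc",atz(p,[(253.8,236)],.2255))
# rim from scene crop: outer corners
for z in (.083,.089,.095):
  q=atz(s,C([(165,155),(203,115),(259,142),(222,187)],2.5,220,120),z);print("scene",z,q.mean(0),np.linalg.norm(np.diff(q,axis=0),axis=1))
  q=atz(t,C([(117,157),(240,117),(282,226),(155,268)],4,260,160),z);print("top",z,q.mean(0),np.linalg.norm(np.diff(q,axis=0),axis=1))
```

```text
tray [[ 0.5571 -0.1122]
 [ 0.5961 -0.2269]
 [ 0.4624 -0.2729]
 [ 0.4239 -0.1587]] [ 0.5099 -0.1927  0.006 ] [0.1212 0.1415 0.1205]
[np.float64(18.788976363337248), np.float64(18.605150758875293)] [np.float64(19.25909273101679), np.float64(18.995862216616064)]
rim 0.083 [ 0.5097 -0.1923  0.083 ] [0.0722 0.0711 0.0739] [np.float64(17.847394258568325), np.float64(19.20860942961242)] -18.56680362350115
rim 0.089 [ 0.5095 -0.1924  0.089 ] [0.0708 0.0697 0.0725] [np.float64(17.84739425856832), np.float64(19.208609429612444)] -18.56680362350112
rim 0.095 [ 0.5093 -0.1925  0.095 ] [0.0695 0.0684 0.0711] [np.float64(17.847394258568308), np.float64(19.208609429612416)] -18.566803623501176
disc [[ 0.4257 -0.2222  0.2255]]
scene 0.083 [ 0.5118 -0.1937  0.083 ] [0.071  0.0677 0.0743]
top 0.083 [ 0.5119 -0.1898  0.083 ] [0.0741 0.0666 0.0764]
scene 0.089 [ 0.508  -0.1897  0.089 ] [0.0704 0.0671 0.0737]
top 0.089 [ 0.5118 -0.1891  0.089 ] [0.0736 0.0662 0.076 ]
scene 0.095 [ 0.5042 -0.1857  0.095 ] [0.0698 0.0665 0.0731]
top 0.095 [ 0.5118 -0.1884  0.095 ] [0.0732 0.0657 0.0755]
```

```bash
python3 -m handwheel '[[0.55,[0.03,-0.001,0],[0,0,0]],[0.55,[0.06,-0.001,0],[0,0,0]],[0.55,[0.089,-0.0015,0],[0,0,0]],[0.55,[0.089,-0.0015,0.02],[0,0,0]],[0.55,[0.089,-0.0015,0.035],[0,0,0]],[0.55,[0.089,-0.0015,0.035],[0,0,0]],[0.55,[0.089,-0.0015,0.035],[0,0,0]]]' 28
python3 - <<'E'
from g import *
togo([.510,-.1918,.14],18.6)
w=capture("wrist");a=capture("scene");cv2.imwrite("pics/s6.png",np.hstack([cv2.resize(a[120:250,230:360],(400,400),interpolation=cv2.INTER_CUBIC),cv2.resize(w[120:310,160:350],(400,400),interpolation=cv2.INTER_CUBIC)]))
E
```

```text
time: 6.85
eef_pos: [0.5103, -0.1929, 0.1729]
tool_rot: [-3.1, -0.506, 0.0]
ft_force: [1.4, -0.0, -2.7]
gripper_width: 0.0417
pos [ 0.5103 -0.1929  0.1729] t 6.85 w 0.04173747901827981 F [ 1.3756 -0.0336 -2.6815] yaw [  18.5263    0.005  -179.9891]
shift [ 0.     -0.0011  0.0329] turn [-0.011   0.005  -0.0737]
```

View pics/s6.png

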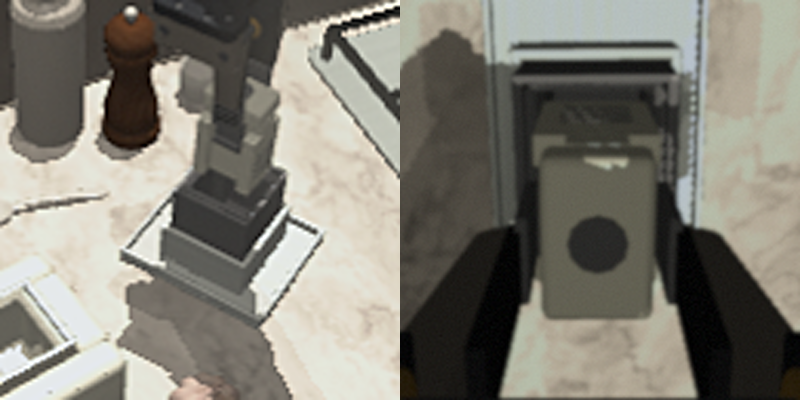

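```bash
python3 -m handwheel '[[0.55,[0,-0.001,0.01],[0,0,0]],[0.55,[0,-0.001,0.02],[0,0,0]],[0.55,[0,-0.001,0.028],[0,0,0]],[0.55,[0,-0.001,0.034],[0,0,0]],[0.55,[0,-0.001,0.034],[0,0,0]]]' 28
python3 -m handwheel '[[0.55,[0,0,0.006],[0,0,0]],[0.55,[0,0,0.012],[0,0,0]],[0.55,[0,0,0.018],[0,0,0]],[0.55,[0,0,0.018],[0,0,0]]]' 28
```

```text
time: 7.45
eef_pos: [0.5093, -0.1928, 0.1375]
tool_rot: [-3.101, -0.504, 0.002]
ft_force: [-0.1, -1.3, -3.4]
gripper_width: 0.0423
time: 7.85
eef_pos: [0.5096, -0.1926, 0.1198]
tool_rot: [-3.101, -0.505, 0.001]
ft_force: [0.2, -2.4, -2.9]
gripper_width: 0.0423
```

```bash
python3 -m handwheel '[[0.55,[0,0,0.005],[0,0,0]],[0.55,[0,0,0.01],[0,0,0]],[0.55,[0,0,0.01],[0,0,0]]]' 32
python3 -m handwheel '[[0.55,[0,0,0.004],[0,0,0]],[0.55,[0,0,0.004],[0,0,0]]]' 32
python3 -m handwheel '[[0.55,[0,0,0.003],[0,0,0]],[0.55,[0,0,0.003],[0,0,0]]]' 32
```

```text
time: 8.15
eef_pos: [0.5096, -0.1926, 0.11]
tool_rot: [-3.101, -0.505, 0.001]
ft_force: [0.4, -2.4, -2.9]
gripper_width: 0.0421
time: 8.35
eef_pos: [0.5098, -0.1925, 0.1063]
tool_rot: [3.101, 0.505, -0.0]
ft_force: [0.4, -1.8, -2.4]
gripper_width: 0.0416
time: 8.55
eef_pos: [0.51, -0.1925, 0.1037]
tool_rot: [3.101, 0.504, 0.0]
ft_force: [0.7, -0.7, -0.3]
gripper_width: 0.0417
```

```bash
for i in 1; do python3 -m handwheel '[[0.55,[0,0,0.003],[0,0,0]],[0.55,[0,0,0.003],[0,0,0]]]' 36; python3 -m handwheel '[[0.55,[0,0,0.002],[0,0,0]],[0.55,[0,0,0.002],[0,0,0]]]' 36;  python3 -m handwheel '[[0.55,[0,0,0.002],[0,0,0]],[0.55,[0,0,0.002],[0,0,0]]]' 36; done
```

```text
time: 8.75
eef_pos: [0.5102, -0.1924, 0.1009]
tool_rot: [3.1, 0.505, 0.001]
ft_force: [-0.1, -1.7, 2.7]
gripper_width: 0.0418
time: 8.95
eef_pos: [0.5102, -0.1924, 0.099]
tool_rot: [3.1, 0.505, 0.001]
ft_force: [-0.7, -0.7, 4.0]
gripper_width: 0.0419
time: 9.15
eef_pos: [0.5104, -0.1924, 0.0973]
tool_rot: [3.1, 0.505, 0.001]
ft_force: [0.0, -0.3, 6.3]
gripper_width: 0.0421
```

```bash
python3 -m handwheel '[[0.55,[0,0,0.001],[0,0,0]],[0.55,[0,0,0.001],[0,0,0]]]' 36; python3 -m handwheel '[[0.55,[0,0,0.001],[0,0,0]],[0.55,[0,0,0.001],[0,0,0]]]' 36
```

```text
time: 9.35
eef_pos: [0.5106, -0.1924, 0.0972]
tool_rot: [3.1, 0.505, 0.002]
ft_force: [-2.9, 0.9, 13.2]
gripper_width: 0.0414
time: 9.55
eef_pos: [0.5108, -0.1924, 0.0971]
tool_rot: [3.1, 0.505, 0.002]
ft_force: [-4.5, -0.2, 19.9]
gripper_width: 0.0418
```

```bash
python3 -m handwheel '[[0.47,[0,0,0],[0,0,0]],[0.42,[0,0,0],[0,0,0]],[0.38,[0,0,0],[0,0,0]],[0.36,[0,0,0],[0,0,0]]]'
python3 -m handwheel '[[0.3,[0,0,0],[0,0,0]],[0.2,[0,0,0],[0,0,0]],[0,[0,0,0],[0,0,0]],[0,[0,0,0],[0,0,0]],[0,[0,0,0],[0,0,0]]]'
python3 - <<'E'
from g import *
o=env.observe();print(o['ft_force'],o['eef_pos'])
w=capture("wrist");a=capture("scene");cv2.imwrite("pics/s7.png",np.hstack([cv2.resize(a[140:240,250:350],(400,400),interpolation=cv2.INTER_CUBIC),cv2.resize(w[120:310,160:350],(400,400),interpolation=cv2.INTER_CUBIC)]))
E
```

```text
time: 9.95
eef_pos: [0.5097, -0.1916, 0.0947]
tool_rot: [-3.1, -0.505, 0.0]
ft_force: [-0.1, -0.2, -0.5]
gripper_width: 0.0586
time: 10.45
eef_pos: [0.5098, -0.1924, 0.0945]
tool_rot: [-3.101, -0.504, 0.0]
ft_force: [0.1, -0.4, -0.3]
gripper_width: 0.0914
[ 0.1397 -0.4278 -0.2571] [ 0.5098 -0.1924  0.0945]
```

View pics/s7.png

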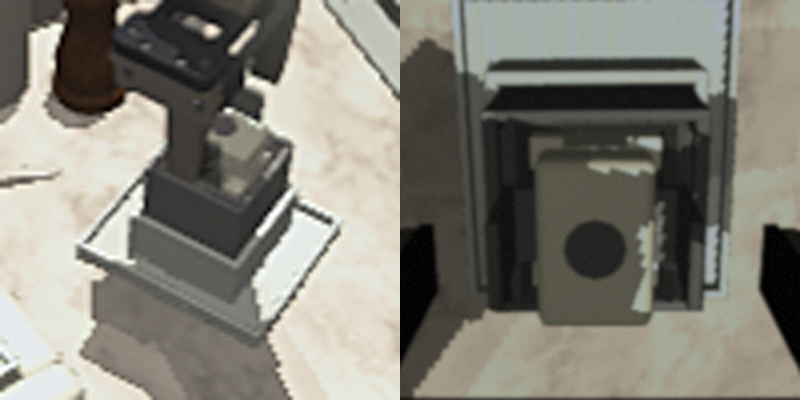

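```bash
python3 -m handwheel '[[0,[0,0,-0.02],[0,0,0]],[0,[0,0,-0.05],[0,0,0]],[0,[-0.0,0,-0.09],[0,0,0]],[0,[-0.05,0,-0.11],[0,0,0]],[0,[-0.09,0,-0.11],[0,0,0]],[0,[-0.09,0,-0.11],[0,0,0]],[0,[-0.09,0,-0.11],[0,0,0]]]'
python3 - <<'E'
from g import *
togo([.51,-.192,.2],18.6)
p=camera_params("wrist");np.save("w8.npy",p,allow_pickle=True);w=capture("wrist");cv2.imwrite("pics/w8.png",w)
a=capture("scene");cv2.imwrite("pics/sc8.png",a)
cv2.imwrite("pics/s8.png",np.hstack([cv2.resize(a[150:230,260:340],(400,400),interpolation=cv2.INTER_CUBIC),cv2.resize(w[30:160,190:320],(400,400),interpolation=cv2.INTER_CUBIC)]))
E
```

```text
time: 11.25
eef_pos: [0.4243, -0.2214, 0.2052]
tool_rot: [3.1, 0.502, 0.002]
ft_force: [0.5, -0.1, -0.4]
gripper_width: 0.0919
pos [ 0.4243 -0.2214  0.2052] t 11.25 w 0.09194511792787143 F [ 0.5128 -0.0964 -0.3756] yaw [ 18.3863  -0.0463 179.9409]
shift [ 0.0906 -0.0009  0.0053] turn [ 0.0591 -0.0462 -0.2137]
```

View pics/s8.png

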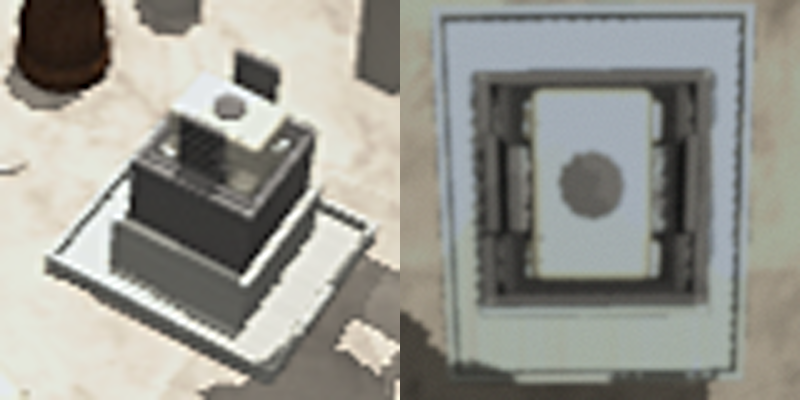

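Run:
```python
from g import *
s=camera_params("scene");p=np.load("w8.npy",allow_pickle=True).item()
sc=cv2.imread("pics/sc8.png");w=cv2.imread("pics/w8.png")
B=R.from_euler('z',18.6,degrees=True)
def draw(im,P,c,k,ox,oy,gz):
    big=cv2.resize(im[oy:oy+90,ox:ox+90],None,fx=k,fy=k,interpolation=cv2.INTER_CUBIC)
    g=np.array([.5097,-.1925,gz])
    for pts,col in [([(-.013,y,.017),(.013,y,.017),(.013,y,-.017),(-.013,y,-.017)],(0,0,255)) for y in (.029,-.029)]+[([(-.026,-.017,.004),(.026,-.017,.004),(.026,.017,.004),(-.026,.017,.004)],(255,0,0))]:
        u=(proj(P,g+B.apply(pts))-[ox,oy]+.5)*k-.5
        cv2.polylines(big,[u.astype(int)],True,col,1)
    return big
for gz in (.113,):
    cv2.imwrite("pics/d8.png",np.hstack([draw(sc,s,0,4.4,260,140,gz),draw(w,p,0,4.4,212,45,gz)]))
```

```text
(no output)
```

View pics/d8.png

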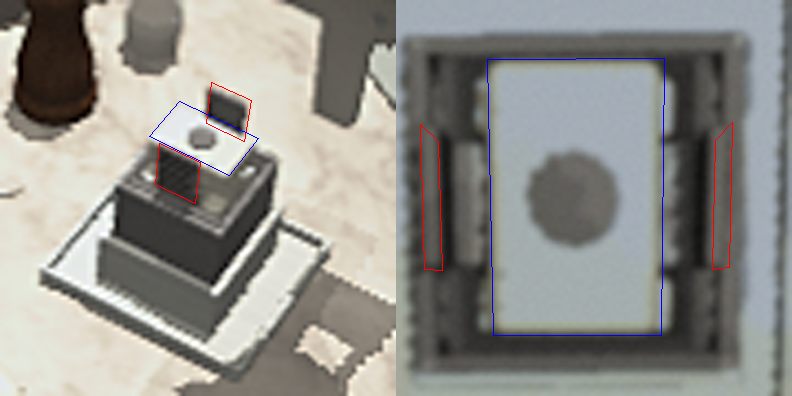

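```bash
python3 -m handwheel '[[0,[0.01,0,0.02],[0,0,0]],[0,[0.025,0,0.04],[0,0,0]],[0,[0.025,0,0.04],[0,0,0]],[0,[0.025,0,0.04],[0,0,0]]]'
cat > d.py <<'E'
from g import *
B=R.from_euler('z',18.6,degrees=True)
def draw(im,P,k,ox,oy,n,gz,y0=.029,lines=True):
    big=cv2.resize(im[oy:oy+n,ox:ox+n],None,fx=k,fy=k,interpolation=cv2.INTER_CUBIC)
    g=np.array([.5097,-.1925,gz])
    if lines:
      for pts,col in [([(-.013,y,.017),(.013,y,.017),(.013,y,-.017),(-.013,y,-.017)],(0,0,255)) for y in (y0,-y0)]+[([(-.026,-.017,.004),(.026,-.017,.004),(.026,.017,.004),(-.026,.017,.004)],(255,0,0))]:
        u=(proj(P,g+B.apply(pts))-[ox,oy]+.5)*k-.5
        cv2.polylines(big,[u.astype(int)],True,col,1)
    return big
E
python3 - <<'E'
from d import *
p=camera_params("wrist");w=capture("wrist");cv2.imwrite("pics/w9.png",w);np.save("w9.npy",p,allow_pickle=True)
u=proj(p,[.5097,-.1925,.113])[0];print(u);ox,oy=max(0,int(u[0]-50)),max(0,int(u[1]-50))
cv2.imwrite("pics/d9.png",np.hstack([draw(w,p,4,ox,oy,100,.113),draw(w,p,4,ox,oy,100,.113,lines=False)]))
E
```

```text
time: 11.75
eef_pos: [0.4486, -0.2122, 0.1642]
tool_rot: [-3.099, -0.507, 0.002]
ft_force: [-0.0, 0.7, 0.3]
gripper_width: 0.092
[254.4162 122.5336]
```

View pics/d9.png

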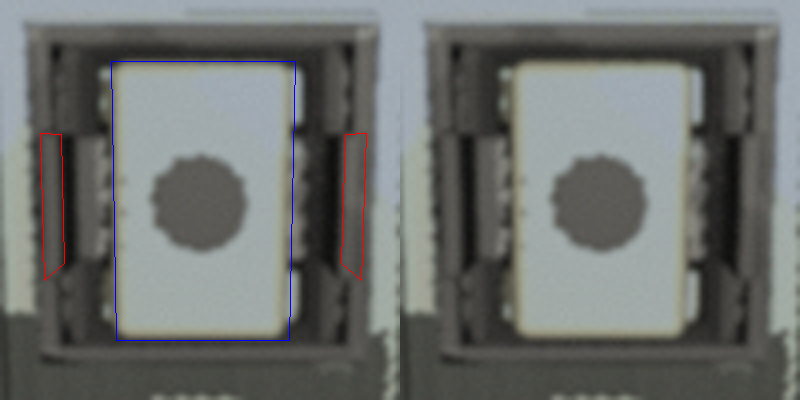

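Run:
```python
from d import *
w=cv2.imread("pics/w9.png");p=np.load("w9.npy",allow_pickle=True).item()
c=w[65:180,200:310].astype(float);c=np.clip((c-20)*2.2,0,255).astype(np.uint8)
big=cv2.resize(c,None,fx=5.2,fy=5.2,interpolation=cv2.INTER_CUBIC)
cv2.imwrite("pics/e9.png",big)
for y in(.029,.025,-.025,-.029):
  for z in (.130,): 
    print(y,(proj(p,np.array([.5097,-.1925,z])+B.apply([0,y,0]))[0]-[200,65]+.5)*5.2-.5)
```

```text
0.029 [ 76.2597 307.1777]
0.025 [105.0315 307.1404]
-0.025 [465.113  307.1826]
-0.029 [493.9089 307.2267]
```

View pics/e9.png

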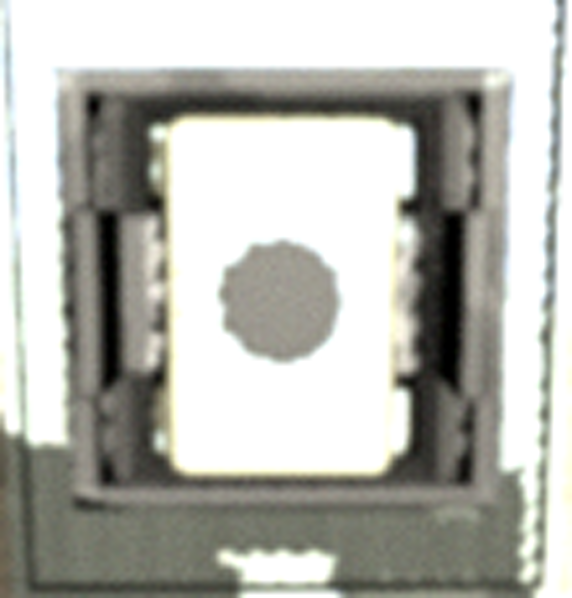

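Run:
```python
from d import *
sc=cv2.imread("pics/sc8.png");s=camera_params("scene")
k=8;cv2.imwrite("pics/f.png",np.hstack([draw(sc,s,7,280,150,50,z) for z in(.113,.119)]))
```

```text
(no output)
```

View pics/f.png

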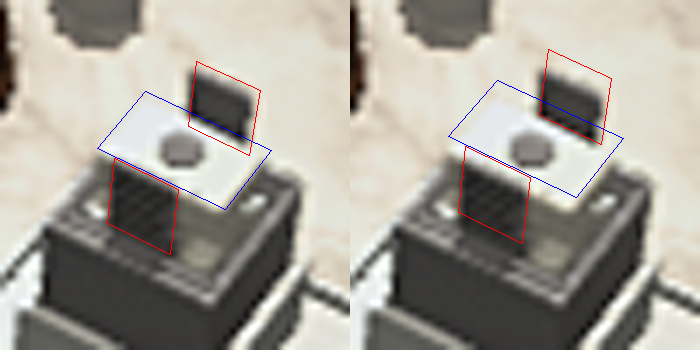

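The block and tabs match the 113 mm (caught) overlay. At 119 mm the overlay is clearly off. I'll hand in.

```bash
python3 -c "
from station import env
o=env.observe();print(o['time'],o['ft_force']);print(env.sign_off())"
```

```text
11.8 [-0.2989159   0.51565971 -0.44545199]
the job is handed in; nothing more can be done
None
```

I pinched both tabs, drew the cartridge straight up out of the white unit, and put it into the stand's cup. I pressed it against the seal to the hard stop, where the wrist force read about 20 N. Then I opened the fingers, backed away and handed in at about 11.8 s.

**Last checks:**
- **Tabs:** the wrist picture shows the plates' outer faces about 57–58 mm apart, so both tabs look sprung out.
- **Height:** in the scene picture the cartridge fits a grip height of about 113 mm, as expected with the hooks caught. A 119 mm overlay clearly did not fit.
- **Position:** it stands centred in the cup, and the robot touches nothing.
- **Bystanders:** I kept clear of them throughout and never moved them on purpose, but did not measure their positions again at the end.

**Disagreements:**
- **Stand position:** the cameras differed by 2–4 mm on where the stand is, so I placed by the wrist camera.
- **Grip width:** the gripper read 42–43 mm while pinching, against the expected 46 mm. I put this down to finger flex.

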